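# Lay the pipette canister down on its rest

## Robot

A 6-joint arm with a two-finger parallel gripper is mounted at the origin on a cart in front of the work surface, level with it; the furniture and walls round the work are solid. World frame = base frame: x ahead of the robot, y to its left, z up, the work surface at z = 0. Lengths are in m, angles in rad, forces in N, time in s.
With the tool pointing down it reaches from about 0.375 to 0.925 m from the base axis. Payload 5.7 kg.
Tool frame: the origin (TCP) lies midway between the tips of the shut fingers; the grasp point (between the pads) lies 19 mm behind it; z points along the fingers, x is the direction in which the jaws open and shut, and the axes are right-handed (so a half turn about z gives the same grasp; the last joint's range is limited). The gripper opens to 88 mm and grips with 3 to 60 N. Pads are 20 mm wide; open, the fingers measure 115 mm over their backs; the gripper's body (75 mm by 178 mm) begins 61 mm behind the grasp point.
Start: joints at [-1.428, 0.359, 1.51, -0, 1.272, -0.115], TCP at [0.153, -0.58, 0.223] pointing down, gripper open.
Joint ranges: [-2.97, 2.97], [-1.01, 2.36], [0.21, 2.38], [-0.96, 4.11], [0.2, 2.71], [-2.98, 2.98]. Speed limits (rad/s): [2.39, 2.39, 3.14, 3.14, 3.14, 3.14].

## Interface

Orientations are given as a unit quaternion [x, y, z, w].
In Python, from bench import move_ptp, servo_line, goto_joints, move_gripper, sleep, inverse_kinematics, capture, PlanningError, close_job, spot_in, silhouettes, current_clock, current_joint_pos, current_qvel, current_joint_torque, current_position, current_orientation, current_force, current_torque, current_finger_gap gives the robot as it stands. Calls block until the motion is done:
- move_ptp(position, orientation): joint-space move of the TCP to a pose.
- servo_line(position, orientation=None, rate=0.15, contact_N=None): straight line of the TCP; orientation=None keeps the orientation; rate is the mean speed in m/s. With contact_N (N) it stops when the force on the tool has changed by that much, and returns True; else False.
- goto_joints(angles): joint-space move.
- move_gripper(opening): finger opening in m; the grip force is fixed at half the most; returns when the fingers have stopped.
- sleep(seconds).
- inverse_kinematics(position, orientation): joint angles nearest the present ones, or None.
- capture(name): name is "scene" or "top" or "wrist"; returns a dict with "image" (480x640x3 uint8, blue, green, red), "range_z" (480x640 float32, m along the optical axis (not along the pixel's ray), 0 where there is no reading), "intrinsics" (3x3 intrinsics, pixels), "R" (3x3) and "t" (3): a world point X has camera coordinates R X + t. Camera axes: x right, y down, z forward; pixel columns grow to the right and rows downward; lengths in m; the calibration is good to about 2 mm. A picture is of the moment at which its call begins.
A pose or a line that the arm cannot do raises PlanningError and nothing moves.
- close_job(): hands the job in, once; it reports no verdict.
Trained networks look in the newest picture that a camera, given by its name, has taken for a name from the list of things; names that differ only in an ending like _2 or _b are one class to them, and where a whole thing is asked for, a point or a joint stands for the part that bears it (a point fixed in the world has none). Each returns a list of dicts, best first, with "conf" (0 to 1); they miss things now and then, are a little off and sometimes report something else, mostly with a low value. They report only what shows in the picture. A call takes as long as a camera call. They do not tell look-alikes from the thing itself.
- spot_in(camera, query): "xy" ([column, row] in pixels, amid what is visible of it).
- silhouettes(camera, query): "region" (480x640 bool, what is visible of it) and "xy" ([column, row] in pixels, amid what is visible of it).
Readings, each from a call of its own:
- current_clock(): time.
- current_joint_pos(): joint angles.
- current_qvel(): joint speeds.
- current_joint_torque(): joint torques, N m.
- current_position(): TCP position.
- current_orientation(): TCP orientation.
- current_force(): force on the tool from outside, world axes, zero at the start.
- current_torque(): the same for the moment, N m.
- current_finger_gap(): finger opening in m.
Only numpy, scipy, OpenCV 4.12 (cv2) and the standard library are available. Lean on these libraries where they do the work, as an engineer would, in place of code of your own. Each camera call takes 0.05 s, during which the arm holds its last target. There are 200 camera calls.

## Task

Tip the open steel pipette canister over the edge of the low rubber-topped rest beside it, so that it ends lying flat on the rest with its open mouth pointing away from where it stood, and then move clear. Let it down gently all the way with your fingertips instead of letting it fall; do not pinch it or lift it, and leave the dropper bottles and the small dishes where they are.

Things in the scene. Friction and masses are not known exactly. Their poses are not given: they have to be found in the camera images.
- canister: Loose empty square steel canister, standing, open at the top: 64 x 64 mm outside, 180 mm tall, walls and floor 4 mm (mouth 56 x 56 mm), 0.32 to 0.41 kg, centre of mass about 60 mm up. Origin: centre of its underside. z points from foot to mouth, x toward the rest (down once it lies there). It tips of itself beyond about 0.5 rad.
- mouth (a point): Centre of the canister's open mouth, level with the rim, 180 mm above the foot along the canister's z.
- foot_edge (a point): Middle of the canister's bottom edge on the rest side (32 mm from its origin along its x). As the canister leans over the edge of the rest this foot slides back a little, and some 15 to 22 mm of the foot end up overhanging the edge. At the start the canister is within 0.08 rad of square to the rest and within 20 mm of its middle line.
- shell_a: Outer face of the canister walls on its +x and +y sides (part of the canister, same frame).
- shell_b: Outer face of the canister walls on its -x and -y sides (part of the canister, same frame).
- liner: Inner face of the canister's four walls with the rim (part of the canister, same frame).
- rest: Fixed low block, aluminium with a black rubber top: 150 mm along its x, 120 mm along its y, 15 mm high. Origin: centre of its underside, on the worktop. Its x axis is level and points the way the canister is to be laid; its near end face (x = -75 mm) is the stop at the canister's foot, 4 to 10 mm from it at the start. The canister is laid over that end's top edge; the mouth then ends about 10 to 15 mm beyond the far end.
- rest_edge (a point): Middle of the top edge of the rest at the canister's end, 15 mm above the worktop.
- dropper_a: Dropper bottle with black top, 33 mm wide, 95 mm tall, standing to one side of the work; bystander. Origin: centre of its underside.
- dropper_b: Dropper bottle with black top, 33 mm wide, 95 mm tall, standing to the other side of the work; bystander. Origin: centre of its underside.
- dish_red: Small round dish with reddish bits, 55 mm wide, 15 mm high; bystander. Origin: centre of its underside.
- dish_brown: Small round dish with brown bits, 55 mm wide, 17 mm high; bystander. Origin: centre of its underside.
There are look-alikes about, which are no part of the job. Of the things that look like the canister, the larger one is meant.

How it is judged:
By the outcome, as a careful person would: the job done as asked, in the order asked, and still so for the second after the job is handed in, with the robot touching nothing.
It also fails if it takes over 48 s, if anything falls off the work surface, if the arm or the gripper's body presses on something with over 40 N, if the wrist force passes 120 N, or if a joint passes its speed limit or range.

## Working session

There is one attempt and no reset: what is moved stays moved. The work goes in short steps, each a Python script; the robot and the scene stay as the last script left them, time stands still between calls to the robot, and variables do not carry over. Pictures are saved under pics/ and viewed, about 8 in all and at most 12, crops included, and the job is handed in when it is done.

```bash
mkdir -p pics; ls
python3 - <<'E'
from bench import *
import cv2,numpy as np
for c in ["scene","top"]:
    d=capture(c); cv2.imwrite(f"pics/{c}1.png",d["image"])
    print(c,d["R"].round(3).tolist(),d["t"].round(3).tolist())
    for q in ["canister","mouth","rest","dropper_a","dish_red","dish_brown"]:
        for s in silhouettes(c,q)[:4]:
            m=s["region"]&(d["range_z"]>0); v,u=np.nonzero(m); z=d["range_z"][m]
            P=(np.linalg.inv(d["intrinsics"])@np.vstack([u,v,np.ones_like(u)])*z).T
            W=(P-d["t"])@d["R"]
            if len(W): print(q,round(s["conf"],2),np.round(s["xy"]),len(W),np.percentile(W,5,axis=0).round(3),np.percentile(W,95,axis=0).round(3))
print(current_clock(),current_position(),current_orientation())
E
```

```text
pics
scene [[0.895, 0.447, 0.007], [0.332, -0.654, -0.68], [-0.299, 0.611, -0.733]] [-0.465, -0.073, 1.745]
canister 0.88 [296. 271.] 2290 [ 0.459 -0.119  0.014] [ 0.523 -0.054  0.178]
canister 0.73 [248. 275.] 1084 [ 0.357 -0.148  0.011] [ 0.411 -0.093  0.131]
mouth 0.66 [297. 270.] 2349 [ 0.457 -0.119  0.007] [ 0.523 -0.053  0.178]
mouth 0.55 [249. 272.] 1108 [ 0.355 -0.148  0.01 ] [ 0.411 -0.091  0.131]
mouth 0.36 [341. 170.] 228 [0.395 0.358 0.006] [0.423 0.379 0.079]
dropper_a 0.64 [327. 266.] 1641 [ 0.473 -0.044  0.008] [0.571 0.097 0.02 ]
dropper_a 0.53 [344. 171.] 210 [0.396 0.358 0.007] [0.422 0.377 0.079]
dropper_a 0.53 [255. 380.] 363 [ 0.524 -0.361  0.007] [ 0.548 -0.338  0.09 ]
dish_red 0.65 [393. 206.] 256 [0.562 0.296 0.   ] [0.609 0.349 0.017]
dish_brown 0.82 [208. 378.] 484 [ 0.399 -0.393  0.001] [ 0.447 -0.343  0.017]
dish_brown 0.27 [329. 269.] 1637 [ 0.474 -0.045  0.009] [0.57  0.096 0.02 ]
top [[0.006, -1.0, -0.016], [-0.997, -0.005, -0.079], [0.079, 0.016, -0.997]] [0.011, 0.537, 1.205]
canister 0.64 [362. 259.] 1026 [ 0.458 -0.113  0.   ] [ 0.519 -0.051  0.18 ]
canister 0.62 [376. 304.] 556 [ 0.357 -0.143 -0.   ] [ 0.406 -0.089  0.133]
mouth 0.73 [373. 305.] 581 [ 0.353 -0.143 -0.001] [ 0.407 -0.089  0.133]
mouth 0.61 [363. 258.] 1029 [ 0.459 -0.114  0.001] [ 0.519 -0.051  0.18 ]
rest 0.79 [313. 251.] 2812 [ 0.456 -0.038  0.011] [0.564 0.095 0.019]
dropper_a 0.8 [170. 294.] 183 [0.394 0.361 0.016] [0.417 0.379 0.092]
dish_red 0.82 [196. 219.] 430 [ 0.561  0.303 -0.001] [0.612 0.349 0.016]
dish_brown 0.59 [472. 288.] 391 [ 0.403 -0.392 -0.001] [ 0.443 -0.344  0.015]
0.7 [ 0.15295424 -0.58016068  0.22264221] [ 7.92118018e-01 -6.10367958e-01 -2.21012336e-05 -2.55862784e-05]
```

```bash
cat > h.py <<'E'
from bench import *
import cv2,numpy as np
def cloud(d,m):
    m=m&(d["range_z"]>0); v,u=np.nonzero(m); z=d["range_z"][m]
    P=(np.linalg.inv(d["intrinsics"])@np.vstack([u,v,np.ones_like(u)])*z).T
    return (P-d["t"])@d["R"]
def box(W):
    (c,s,a)=cv2.minAreaRect((W[:,:2]*1000).astype(np.float32)); return np.round(c,1),np.round(s,1),round(a,1)
E
python3 - <<'E'
from h import *
s=capture("scene");t=capture("top")
a=cv2.resize(s["image"][120:420,150:450],(600,600)); b=cv2.resize(t["image"][180:340,130:510],(0,0),fx=2.1,fy=2.1)
cv2.imwrite("pics/a.png",a);cv2.imwrite("pics/b.png",b)
for q,lo,hi,ref in [("rest",.011,.02,(.515,.03)),("canister",.168,.19,(.49,-.085))]:
  for c,d in (("scene",s),("top",t)):
    W=cloud(d,np.ones((480,640),bool))
    W=W[(W[:,2]>lo)&(W[:,2]<hi)&(np.hypot(W[:,0]-ref[0],W[:,1]-ref[1])<(.11 if q=="rest" else .06))]
    if q=="rest": W=W[W[:,1]>-.049]
    print(q,c,len(W),np.median(W[:,2]).round(4),box(W))
E
```

```text
rest scene 1364 0.0156 (array([499. ,  31.8]), array([149.1, 147.6]), 80.7)
rest top 2652 0.0149 (array([509.9,  24.8]), array([158.1, 120. ]), 81.3)
canister scene 365 0.1762 (array([489.5, -85.8]), array([67.7, 67.2]), 82.8)
canister top 233 0.1774 (array([489.1, -82.8]), array([64.5, 64.1]), 83.0)
```

View pics/a.png

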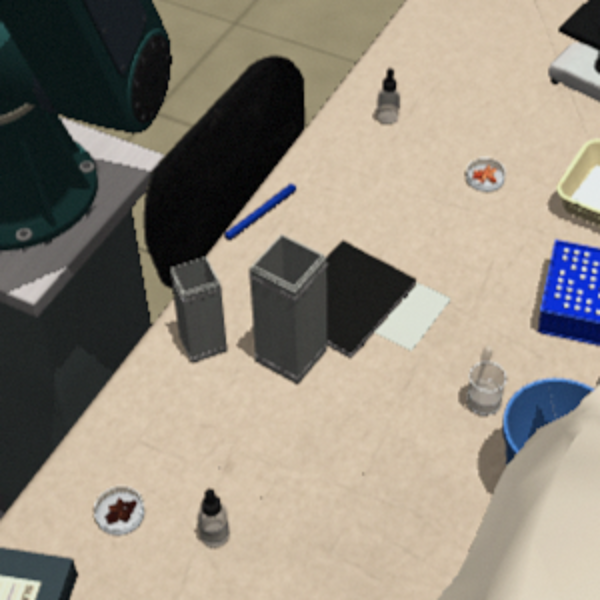

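View pics/b.png

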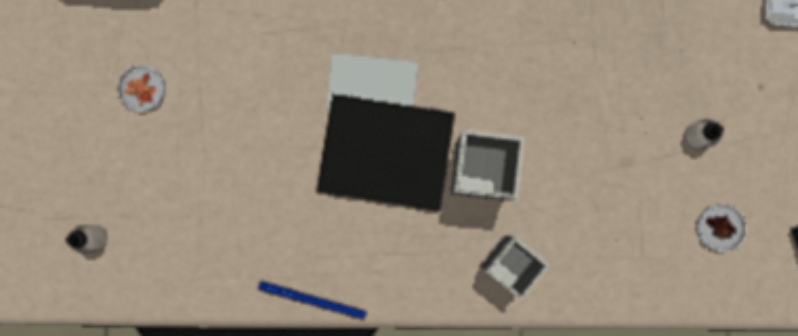

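Candidates for the canister: the tall box at scene pixel (296,271), 64 mm wide and 178 mm high, and the smaller look-alike at (248,275), about 130 mm high. I choose the larger one. Rest: scene (329,268). Next I'll refine the poses, check them with a close overlay, and check IK along the tipping path.

```bash
cat >> h.py <<'E'
from scipy.spatial.transform import Rotation as Ro
H=15.; LL=19.5
def foot(th,g0):  # foot edge (s,z) mm relative to rest edge foot on table
    thc=np.arctan(g0/H); thl=np.arccos(H/LL)
    if th<thc: return np.array([-g0,0.])
    if th<thl: return np.array([-H*np.tan(th),0.])
    return np.array([0,H])-LL*np.array([np.sin(th),np.cos(th)])
def tcp2d(th,phi,d,off,g0):
    """mm. d: depth of tip centre under rim; off: tip centre distance from canister mid-plane towards rest side"""
    z=np.array([np.sin(th),np.cos(th)]); x=np.array([np.cos(th),-np.sin(th)])
    return foot(th,g0)-32*x+off*x+(180-d)*z
def pose(th,phi,d,off,G):
    p=tcp2d(th,phi,d,off,G["g0"]); s=np.array([np.cos(G["a"]),np.sin(G["a"]),0]); n=np.array([-s[1],s[0],0])
    P=G["edge"]+s*p[0]/1000+n*G["lat"]/1000+np.array([0,0,p[1]/1000])
    al=th+phi; zt=-np.sin(al)*s-np.array([0,0,np.cos(al)])
    xt=n*G.get("sgn",1); R=np.column_stack([xt,np.cross(zt,xt),zt])
    return P,Ro.from_matrix(R).as_quat()
E
cat > e.py <<'E'
from h import *
s=capture("scene");t=capture("top")
ctr=[]
for n,d in (("scene",s),("top",t)):
    W=cloud(d,d["range_z"]>0); g=d["image"].max(2)[d["range_z"]>0]
    k=(W[:,2]>.008)&(W[:,2]<.021)&(g<45)&(np.hypot(W[:,0]-.51,W[:,1]-.028)<.105)&(W[:,1]>-.075)
    print(n,"rest",k.sum(),box(W[k]))
    k=(W[:,2]>.170)&(W[:,2]<.19)&(np.hypot(W[:,0]-.49,W[:,1]+.085)<.06)
    print("can",k.sum(),box(W[k]))
E
python3 e.py
python3 - <<'E'
from h import *
import math
a=math.radians(81.3)
s=np.array([np.cos(a),np.sin(a),0]); n=np.array([-s[1],s[0],0])
rc=np.array([.5105,.0288,0]); G=dict(a=a,edge=rc-.075*s,g0=7,lat=4)
print("edge",G["edge"])
cc=np.array([.4893,-.084,0]); v=cc-G["edge"]; print("can s,n",v@s*1000,v@n*1000)
for sg in (1,-1):
    G["sgn"]=sg
    for ph in (-25,-30,-35):
        print(sg,ph,[None if (q:=inverse_kinematics(*pose(math.radians(t),math.radians(ph),38,10,G))) is None else q.round(2).tolist() for t in (0,30,60,93)])
outs=[]
for c,crop in (("scene",(190,310,250,390)),("top",(200,290,270,400))):
    d=capture(c); im=cv2.resize(d["image"],None,fx=4,fy=4,interpolation=cv2.INTER_CUBIC)
    def pj(X): 
        x=d["intrinsics"]@(d["R"]@X+d["t"]); return tuple(int(round(k)) for k in (x[:2]/x[2]+.5)*4)
    for (o,ex,ey,h,A) in ((rc,.075,.06,.015,a),(cc,.032,.032,.18,math.radians(83)),(cc,.032,.032,0,math.radians(83))):
        u=np.array([np.cos(A),np.sin(A),0]);w=np.array([-u[1],u[0],0])
        pts=[pj(o+i*ex*u+j*ey*w+[0,0,h]) for i,j in ((1,1),(1,-1),(-1,-1),(-1,1))]
        cv2.polylines(im,[np.array(pts)],True,(0,255,255),1)
    r0,r1,c0,c1=crop; outs.append(im[r0*4:r1*4,c0*4:c1*4])
w=max(o.shape[1] for o in outs); outs=[cv2.copyMakeBorder(o,0,0,0,w-o.shape[1],0) for o in outs]
o=np.vstack(outs); f=min(1,600/o.shape[0]); cv2.imwrite("pics/c.png",cv2.resize(o,None,fx=f,fy=f))
E
```

```text
scene rest 1385 (array([512.6,  27.7]), array([151.8, 118.5]), 81.4)
can 328 (array([491.2, -84.9]), array([68.7, 66.6]), 81.6)
top rest 2660 (array([509.9,  29. ]), array([145.6, 115.8]), 81.3)
can 226 (array([489.2, -83.2]), array([64.1, 64. ]), 83.3)
edge [ 0.49915544 -0.04533704  0.        ]
can s,n -39.70883982126055 3.893849876457677
1 -25 [[-0.6, 0.39, 1.81, 0.43, 1.18, 2.49], None, [0.34, 0.59, 1.68, -0.56, 1.24, -2.36], [0.55, 1.03, 1.44, -0.79, 1.65, -2.07]]
1 -30 [[-0.65, 0.42, 1.8, 0.49, 1.23, 2.41], None, [0.3, 0.55, 1.71, -0.51, 1.18, -2.42], [0.53, 0.98, 1.47, -0.76, 1.58, -2.09]]
1 -35 [[-0.69, 0.46, 1.79, 0.54, 1.28, 2.34], None, [0.25, 0.51, 1.73, -0.45, 1.12, -2.5], [0.51, 0.92, 1.51, -0.73, 1.51, -2.11]]
-1 -25 [[-0.6, 0.39, 1.81, 0.43, 1.18, -0.66], [-0.08, 0.33, 1.81, -0.1, 1.0, 0.13], [0.34, 0.59, 1.68, -0.56, 1.24, 0.78], [0.55, 1.03, 1.44, -0.79, 1.65, 1.07]]
-1 -30 [[-0.65, 0.42, 1.8, 0.49, 1.23, -0.73], [-0.14, 0.32, 1.82, -0.0, 0.99, 0.01], [0.3, 0.55, 1.71, -0.51, 1.18, 0.72], [0.53, 0.98, 1.47, -0.76, 1.58, 1.05]]
-1 -35 [[-0.69, 0.46, 1.79, 0.54, 1.28, -0.8], [-0.21, 0.32, 1.83, 0.1, 1.0, -0.11], [0.25, 0.51, 1.73, -0.45, 1.12, 0.65], [0.51, 0.92, 1.51, -0.73, 1.51, 1.03]]
```

View pics/c.png

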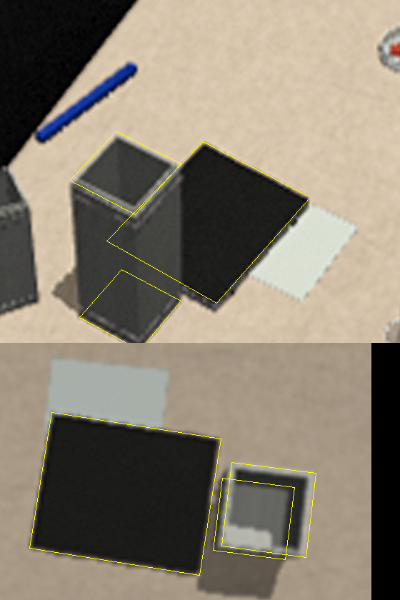

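The overlay matches both the larger canister (scene crop, rim at about (125,173)) and the rest to within 1–2 mm. The gap is about 7.7 mm. My plan is to put both fingers, slightly parted, inside the mouth at a tilt: the tips push the front wall and the shafts hold back the rear rim. Now a pre-insert pose and a look.

```bash
cat >> h.py <<'E'
import math
a_=math.radians(81.5)
_s=np.array([np.cos(a_),np.sin(a_),0])
G=dict(a=a_,edge=np.array([.5108,.0287,0])-.075*_s,g0=7.7,lat=3.9,sgn=-1)
PHI=math.radians(-33)
E
python3 - <<'E'
from h import *
p=current_position(); servo_line(p+[0,0,.1],rate=.3)
move_gripper(.010)
P,q=pose(0,PHI,46,16.7,G); 
move_ptp(P+[0,0,.11],q); 
print(current_clock(),current_position(),P,current_finger_gap())
d=capture("scene"); cv2.imwrite("pics/d.png",cv2.resize(d["image"][100:360,180:480],None,fx=2.3,fy=2.3))
d=capture("wrist"); cv2.imwrite("pics/dw.png",d["image"])
E
```

```text
4.9167 [ 0.49266333 -0.06856785  0.24410573] [ 0.49245752 -0.0676471   0.134     ] 0.01032870932130823
```

View pics/d.png

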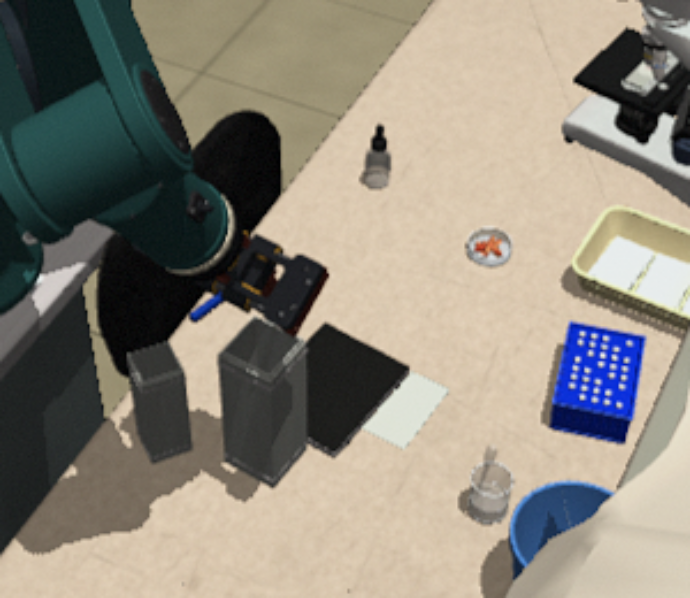

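View pics/dw.png

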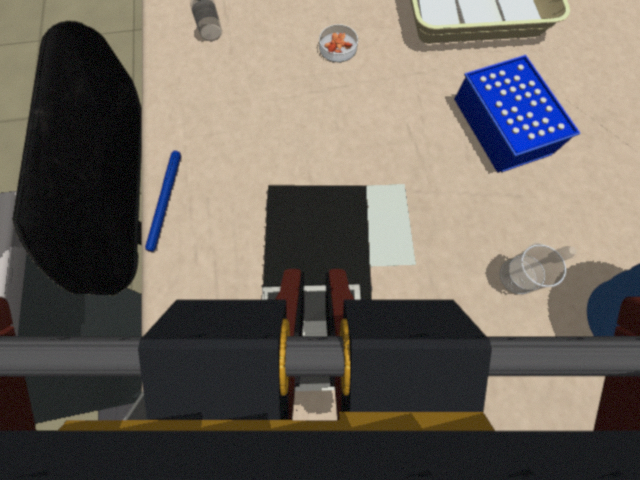

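The wrist view shows both fingers (columns 280–350) centred over the mouth (263–360). The wide side of the body runs across the tipping plane, as I wanted. Insert, then start the lean.

```bash
cat >> h.py <<'E'
def lean(t0,t1,n,rate,d=46,off=16.7,phi=PHI,lim=None):
    for t in np.linspace(t0,t1,n+1)[1:]:
        P,q=pose(math.radians(t),phi,d,off,G)
        hit=servo_line(P,q,rate=rate,contact_N=lim)
        print(round(t,1),round(current_clock(),2),np.round(current_force(),1),hit,np.round((current_position()-P)*1000,1))
        if hit: return True
E
python3 - <<'E'
from h import *
P,q=pose(0,PHI,46,16.7,G)
print(servo_line(P,q,rate=.06,contact_N=6),current_position()-P,current_force(),current_clock())
lean(0,15,3,.03,lim=15)
d=capture("scene"); cv2.imwrite("pics/f.png",cv2.resize(d["image"][170:350,220:440],None,fx=3,fy=3))
E
```

```text
False [ 1.40495268e-04 -8.17425287e-05  2.46268780e-04] [ 0.36011538 -0.08251623  0.12043166] 7.0
5.0 7.54 [-0.2 -0.5 -0.3] False [0.2 0.1 0.2]
10.0 8.08 [-0.5 -0.6  0.1] False [ 0. -0. -0.]
15.0 8.62 [ 0.6 -0.5  1.1] False [ 0.  -0.1 -0.1]
```

View pics/f.png

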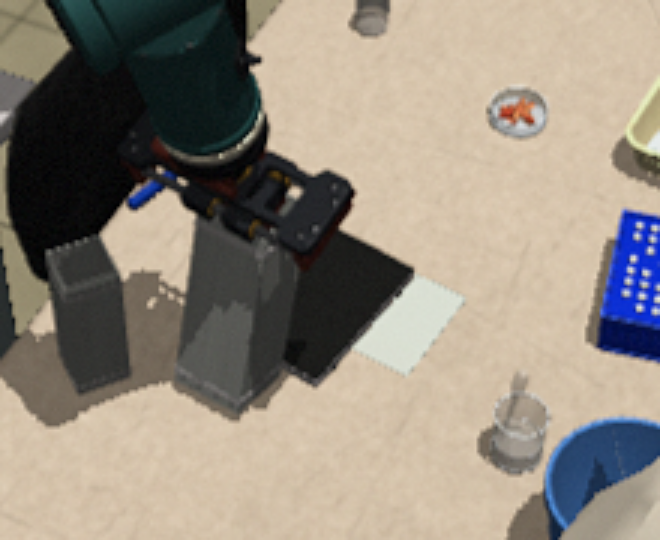

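The canister leans with the fingers, at about 1 N. Continue slowly.

Run:
```python
from h import *
lean(15,60,15,.022,lim=12)
d=capture("scene"); cv2.imwrite("pics/g.png",cv2.resize(d["image"][170:350,220:440],None,fx=3,fy=3))
```

```text
18.0 9.15 [-0.7 -0.3 -0.3] False [ 0.  0. -0.]
21.0 9.62 [ 0.8 -0.6  0.1] False [0.  0.1 0. ]
24.0 10.1 [-0.3 -0.7 -0.7] False [0. 0. 0.]
27.0 10.57 [-0.2 -0.2  0.5] False [ 0.  0. -0.]
30.0 11.01 [ 0.2  0.1 -0.2] False [-0.  0. -0.]
33.0 11.43 [0.1 0.3 0.2] False [-0.1  0.1 -0. ]
36.0 11.86 [-0.3  0.2 -0.3] False [-0.1  0.  -0. ]
39.0 12.28 [ 0.5  0.1 -0.8] False [-0.1  0.1 -0. ]
42.0 12.71 [-0.6  0.1 -0.1] False [-0.   0.1 -0. ]
45.0 13.13 [ 0.5  0.1 -0. ] False [-0.  0. -0.]
48.0 13.56 [ 0.1 -0.7 -0.6] False [-0.  0. -0.]
51.0 13.98 [-0.   1.1  0. ] False [-0.1  0.1 -0. ]
54.0 14.41 [-0.2  0.5  0.2] False [-0.1  0.1 -0.1]
57.0 14.83 [ 1.3  0.8 -1.3] False [-0.1  0.1 -0.1]
60.0 15.26 [ 0.1 -0.4 -0.5] False [-0.1  0.1 -0.1]
```

View pics/g.png

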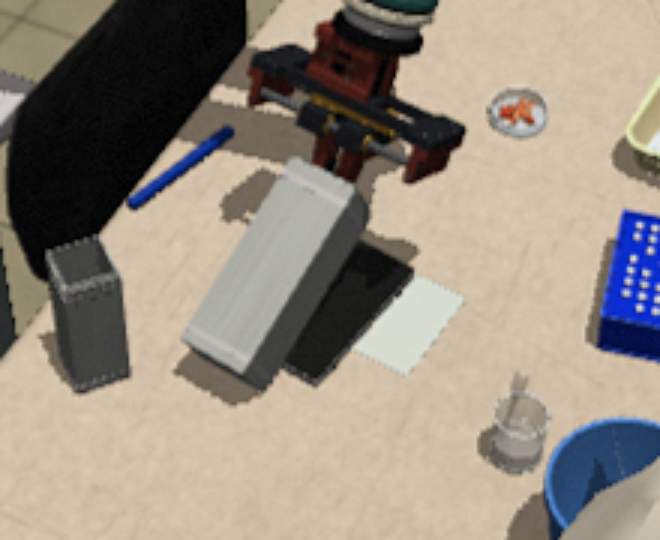

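Held at about 60°, with the shafts under the rear rim. Finish letting it down.

Run:
```python
from h import *
lean(60,84,8,.02,lim=10) or lean(84,90,4,.012,lim=6)
for c,b in (("scene",(170,350,220,440)),):
    d=capture(c); cv2.imwrite("pics/i.png",cv2.resize(d["image"][b[0]:b[1],b[2]:b[3]],None,fx=3,fy=3))
W=cloud(d,d["range_z"]>0); s=_s; n=np.array([-s[1],s[0],0]); S=(W-G["edge"])@s; N=(W-G["edge"])@n
for a0 in np.arange(-.02,.17,.02):
    k=(S>a0)&(S<a0+.02)&(abs(N-.004)<.02)&(W[:,2]>.05)&(W[:,2]<.11)
    print(round(a0,2),k.sum(),np.median(W[k,2]).round(4) if k.any() else None)
```

```text
63.0 15.76 [ 0.8  0.6 -0.5] False [-0.   0.2 -0.2]
66.0 16.21 [ 0.1 -0.3  0.6] False [-0.   0.3 -0.4]
69.0 16.66 [-0.3  0.8  0.9] False [-0.1  0.3 -0.4]
72.0 17.11 [ 1.   0.1 -0.7] False [-0.1  0.3 -0.4]
75.0 17.56 [ 1.5  1.3 -0.1] False [-0.1  0.2 -0.4]
78.0 18.01 [0.1 0.7 0. ] False [-0.1  0.2 -0.4]
81.0 18.46 [ 1.  -0.6 -0.3] False [-0.1  0.2 -0.4]
84.0 18.91 [ 0.   0.7 -0.9] False [-0.1  0.2 -0.5]
85.5 19.31 [ 0.8  0.2 -0.7] False [-0.   0.1 -0.2]
87.0 19.71 [-0.7  0.5  0.1] False [-0.1  0.  -0.2]
88.5 20.11 [ 1.2 -0.9  0.1] False [-0.1  0.  -0.3]
90.0 20.51 [0.4 0.1 0.8] False [-0.1  0.1 -0.3]Traceback (most recent call last):
  File "<stdin>", line 5, in <module>
NameError: name '_s' is not defined
```

View pics/i.png

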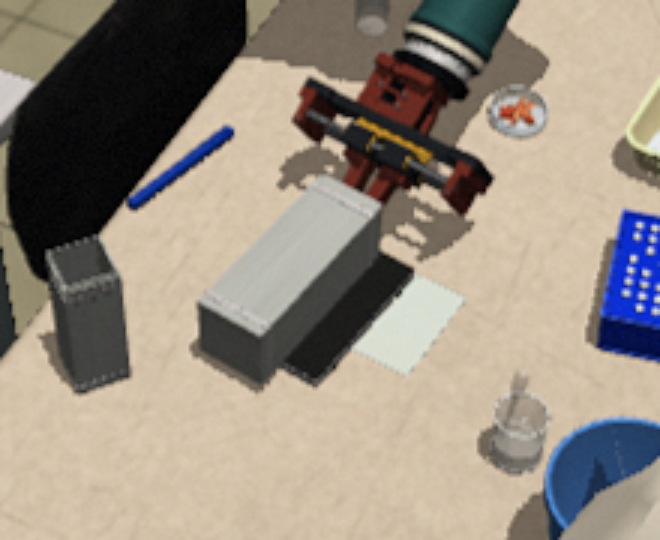

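It looks flat. Check the top-face slope and see where it sits.

```bash
cat > chk.py <<'E'
from h import *
def chk():
    s=np.array([np.cos(a_),np.sin(a_),0]); n=np.array([-s[1],s[0],0])
    for c in ("scene","top"):
        d=capture(c)
        W=cloud(d,d["range_z"]>0); S=(W-G["edge"])@s*1000; N=(W-G["edge"])@n*1000
        k=(S>-40)&(S<158)&(abs(N-4)<40)&(W[:,2]>.06)&(W[:,2]<.1)
        i=k&(S>-5)&(S<140)&(abs(N-4)<20)
        A=np.c_[S[i],N[i],np.ones(i.sum())]; f=np.linalg.lstsq(A,W[i,2]*1000,rcond=None)[0]
        print(c,"slope",f[:2].round(4),"z@70",(f@[70,4,1]).round(1),"S",np.percentile(S[k],[1,99]).round(1),"N",np.percentile(N[k],[1,99]).round(1),box(W[k]))
E
python3 -c "
from chk import *
chk();print(current_force(),current_clock())"
```

```text
scene slope [0.0036 0.0067] z@70 79.8 S [-34.6 153.6] N [-28.   37.7] (array([503. ,  15.3]), array([194.8,  69.8]), 81.5)
top slope [-0.0004  0.004 ] z@70 78.8 S [-30.6 154. ] N [-25.5  37.5] (array([503. ,  17.6]), array([190.1,  65.2]), 81.2)
[0.19505864 0.27667409 1.00473445] 20.6583
```

Flat: the top is at 79 mm and the slope is below 0.004 along its length. Withdraw straight out of the mouth.

Run:
```python
from chk import *
s=np.array([np.cos(a_),np.sin(a_),0])
p=current_position()
print(servo_line(p+.08*s,rate=.04,contact_N=8),current_force(),current_clock())
p=current_position(); servo_line(p+[0,0,.15]+.02*s,rate=.15)
print(current_clock(),current_position()); chk()
d=capture("scene"); cv2.imwrite("pics/k.png",cv2.resize(d["image"][100:400,150:470],None,fx=2,fy=2))
for c in ("top","scene"):
  d=capture(c)
  for q in ["dropper_a","dish_red","dish_brown"]:
    for r in silhouettes(c,q)[:3]:
        W=cloud(d,r["region"]); print(c,q,round(r["conf"],2),np.percentile(W,5,axis=0).round(3),np.percentile(W,95,axis=0).round(3))
```

```text
False [-0.1370582  -0.91411445  0.11123873] 22.8083
23.9667 [0.52706606 0.16673424 0.17950671]
scene slope [ 0.0005 -0.0061] z@70 79.7 S [-34.5 143.6] N [-27.8  37.6] (array([502.3,   9.9]), array([185.7,  70.1]), 80.7)
top slope [ 0.0018 -0.0018] z@70 78.8 S [-30.7 145.8] N [-25.6  37.6] (array([502.6,  12.3]), array([180.1,  64.8]), 81.7)
top dropper_a 0.72 [ 0.47  -0.067  0.075] [0.535 0.092 0.082]
top dropper_a 0.53 [0.395 0.361 0.01 ] [0.42  0.381 0.093]
top dish_red 0.29 [ 0.469 -0.067  0.074] [0.535 0.092 0.082]
top dish_brown 0.63 [ 0.401 -0.392 -0.001] [ 0.446 -0.344  0.016]
scene dropper_a 0.61 [ 0.523 -0.361  0.011] [ 0.549 -0.338  0.086]
scene dropper_a 0.6 [0.397 0.358 0.007] [0.423 0.38  0.082]
scene dish_red 0.83 [ 0.562  0.295 -0.001] [0.607 0.35  0.017]
scene dish_brown 0.68 [ 0.398 -0.394  0.   ] [ 0.448 -0.344  0.017]
```

View pics/k.png

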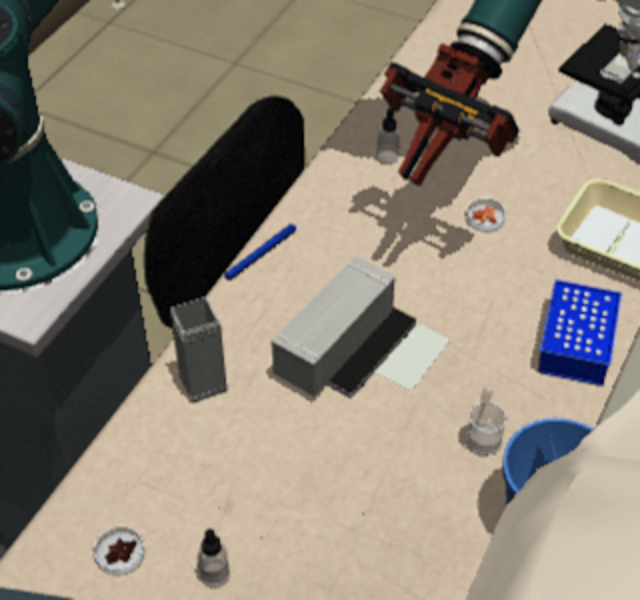

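It lies flat and square, and the bystanders haven't moved. But the foot overhangs by about 31 mm instead of 15–22: the mouth is at S≈147, where about 160 is expected. There is time to nudge it about 12 mm forward, pushing on the foot end with the closed fingertips.

Run:
```python
from chk import *
s=np.array([np.cos(a_),np.sin(a_),0]); n=np.array([-s[1],s[0],0]); up=np.array([0,0,1.])
E0=G["edge"]+.006*n
qs=[Ro.from_matrix(np.column_stack([k*s,np.cross(-up,k*s),-up])).as_quat() for k in (1,-1)]
pt=lambda S,z:E0+S/1000*s+z*up
for q in qs: print([None if (j:=inverse_kinematics(pt(*x),q)) is None else j.round(2).tolist() for x in ((-66,.2),(-66,.045),(-33,.045))])
js=[inverse_kinematics(pt(-66,.2),q) for q in qs]
i=min((i for i in (0,1) if js[i] is not None),key=lambda i:abs(js[i]-current_joint_pos()).max()); q=qs[i]
move_gripper(0); move_ptp(pt(-66,.2),q); print(current_clock())
print(servo_line(pt(-66,.045),q,rate=.1,contact_N=8),current_clock())
print(servo_line(pt(-36,.045),q,rate=.03,contact_N=15),current_clock(),current_force())
chk()
d=capture("scene"); cv2.imwrite("pics/l.png",cv2.resize(d["image"][170:350,220:440],None,fx=3,fy=3))
```

```text
[[-0.36, 0.23, 1.76, -0.0, 1.15, -1.78], [-0.36, 0.46, 1.91, -0.0, 0.77, -1.78], [-0.3, 0.45, 1.92, -0.0, 0.77, -1.72]]
[[-0.36, 0.23, 1.76, -0.0, 1.15, 1.36], [-0.36, 0.46, 1.91, -0.0, 0.77, 1.36], [-0.3, 0.45, 1.92, -0.0, 0.77, 1.42]]
26.05
False 27.75
False 28.9 [-0.05931831  0.07947085  0.02625372]
scene slope [ 0.0063 -0.0072] z@70 79.5 S [-34.1 152.8] N [-28.2  34.8] (array([505.9,  13.2]), array([198.1,  68. ]), 83.8)
top slope [ 0.007  -0.0072] z@70 78.6 S [ 40.2 154. ] N [-25.5  37.8] (array([504.2,  25.7]), array([167.9,  64.2]), 81.3)
```

View pics/l.png

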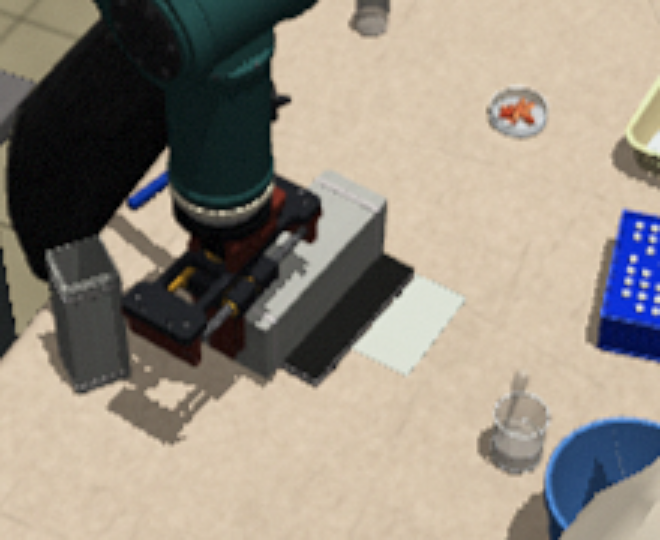

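The mouth advanced 8 mm, to about S=155. Another 5 mm, then back off and rise.

Run:
```python
from chk import *
s=np.array([np.cos(a_),np.sin(a_),0])
q=current_orientation(); p=current_position()
print(servo_line(p+.005*s,q,rate=.015,contact_N=15))
p=current_position(); servo_line(p-.03*s,rate=.06); p=current_position(); servo_line(p+[0,0,.22],rate=.2)
p=current_position(); move_ptp(p+np.array([-.02,-.25,0.05]),q)
print(current_clock(),current_position(),current_force()); chk()
d=capture("scene"); cv2.imwrite("pics/m.png",cv2.resize(d["image"][100:400,150:470],None,fx=2,fy=2))
```

```text
False
32.4333 [ 0.46373887 -0.35325834  0.31314451] [-0.62268113  0.46420303  0.72104365]
scene slope [0.0016 0.0094] z@70 79.8 S [-22.5 154.9] N [-27.8  37.5] (array([504.7,  20.5]), array([184. ,  70.3]), 82.3)
top slope [ 0.0004 -0.0028] z@70 78.7 S [-18.2 155.8] N [-25.5  37.6] (array([503.9,  23.7]), array([177.8,  64.5]), 81.5)
```

View pics/m.png

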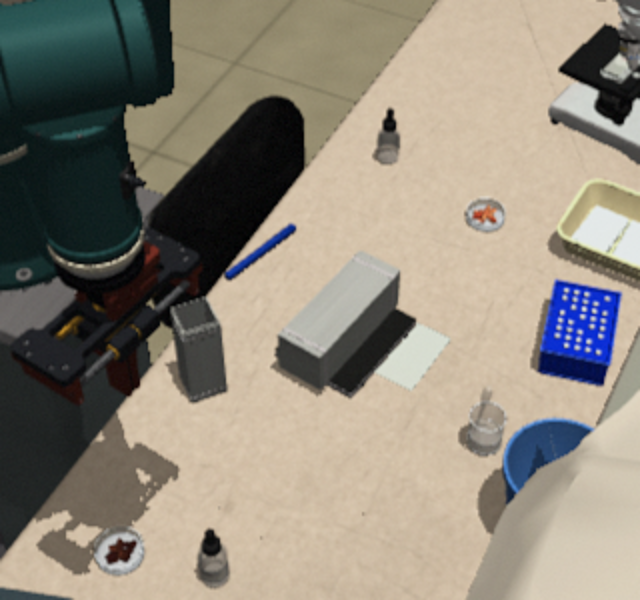

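The canister lies flat and square, with about 20 mm of overhang and the mouth about 8 mm past the far end. Everything else is where it was, and the robot is clear.

```bash
python3 -c "
from bench import *
close_job();print(current_clock())"
```

```text
the job is handed in; nothing more can be done
the job is handed in; nothing more can be done
```

The larger canister now lies flat on the rest with its mouth pointing away from where it stood, and I handed the job in with the arm clear at about 32.6 s of the 48 s.

**How it was done:** I put both fingertips, slightly parted, inside the mouth. They pushed the front wall over and then held back the rear rim all the way down. The canister was never pinched or lifted, and force readings stayed within about 2 N, noise included.

**First placing was off:** It came down flat, but the foot overhung the edge by about 31 mm instead of the expected 15–22 mm. I corrected this by pushing it 12–13 mm forward with the closed fingertips against its foot end.

**Last checks:**
- **Flatness:** The top face is at about 79 mm, as expected (15 + 64 mm). Its slope along the length is at most 0.002, and it is square to the rest within about 1°.
- **Position:** The foot overhang is about 20 mm. The mouth is about 6–10 mm past the far end, at or slightly short of the 10–15 mm given. The two cameras differ by up to 4 mm on where the ends lie.
- **Bystanders:** Both dishes and both dropper bottles measured unmoved before the forward push. They also look unmoved in the last picture.

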